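Clamp a test cube in the drill jig and swing the drill guide over it

ROBOT

A 6-joint arm with a two-finger parallel gripper is mounted at the origin on a cart in front of the work surface, level with it; the furniture and walls round the work are solid. World frame = base frame: x ahead of the robot, y to its left, z up, the work surface at z = 0. Lengths are in mm, angles in degrees, forces in N, time in s.
With the tool pointing down it reaches from about 350 to 850 mm from the base axis. Payload 8.1 kg.
Tool frame: the origin (TCP) lies where the fingers leave the gripper's body, on its centre line; the fingertips stand 73 mm ahead of it and the grasp point (between the pads) lies 54 mm ahead of it; z points along the fingers, y is the line along which they close (so a half turn about z gives the same grasp; the last joint's range is limited). The gripper opens to 85 mm and grips with 20 to 120 N. Pads are 22 mm wide; open, the fingers measure 114 mm over their backs; the gripper's body (76 mm by 85 mm) begins 54 mm behind the grasp point. The pads swing forward as they close: fully open they stand 13 mm farther back than shut.
Start: joints at [60.252, 7.471, 85.268, -0, 87.261, -4.893], TCP at [252.173, 544.44, 303.892] pointing down, gripper open.
Joint ranges: [-169.43, 169.43], [-51.17, 129.36], [1.28, 143.12], [-76.62, 256.62], [0, 156.53], [-152.29, 152.29]. Speed limits (degrees/s): [136.94, 136.94, 159.86, 180, 180, 180].

INTERFACE

Orientations are given as [roll, pitch, yaw] about the fixed x, y, z axes, in that order (R = Rz(yaw) Ry(pitch) Rx(roll)).
In Python, from bench import sense, optics, r gives the robot as it stands.
- The arm moves only by the tool servo_tool, never from a script. Its argument "plan" is a list that holds one entry, the list of rows, each a list of 5 numbers: the shift along the world's x, y, z in m, then the turn about the world's z in degrees, then the finger opening in m, from 0 to 0.0854. A call has 1 to 10 rows; each row shifts and turns the commanded pose from where the row before left it; what a row does not reach is not made up. A row lasts 1/10 s, in which the tool goes at most 50 mm and 8.59 degrees, less where a joint would pass 70% of its speed; a pose out of reach is approached as far as the arm can. A call is refused whole if a number of a shift passes 0.05 or a number of a turn 8.59, either way. A call with a gripper value outside its range is refused whole. The fingers move at their own pace and stop on an object; "force" is the grip in N (left out, the last holds). Time passes only in rows, so rows that do not move let the fingers close. It gives the time, the measured TCP pose, the force, the opening and the grip force at its end, in the units of the state.
- sense(): the state, without advancing time (a new reading comes with each control period).
- optics.snapshot(name): name is "scene" or "top"; returns a dict with "frame" (400x640x3 uint8, blue, green, red), "fx", "fy", "cx", "cy" (pixels), "dist_coeffs" ([k1, k2, p1, p2, k3] as OpenCV has them; the pictures are not rectified), "cam_to_world" (4x4, takes a point from camera to world coordinates). Camera axes: x right, y down, z forward; pixel columns grow to the right and rows downward; lengths in mm; the calibration is good to about 2 mm. A picture is of the moment at which its call begins. There is no depth.
- r.hand_in(): hands the job in; it is judged then, once.
The state is a dict: "time": time; "joint_pos": joint angles; "qd": joint speeds; "joint_efforts": joint torques, N m; "tool_pos": TCP position; "tcp_rot": TCP orientation; "ft_force": force on the tool from outside, world axes, zero at the start; "wrist_torque": the same for the moment, N m; "finger_gap": finger opening in mm; "grip_force": force on a finger pad.
Only numpy, scipy, OpenCV 4.12 (cv2) and the standard library are available. Lean on these libraries where they do the work, as an engineer would, in place of code of your own. Each camera call takes 0.05 s, during which the arm holds its last target. There are 200 camera calls.

TASK

Make the drill jig on the bench ready: turn the cam lever until the fresh mortar cube standing in the jig is firmly clamped against the spring-loaded stop; go by feel, because the stop is wound out differently each time and the fresh mortar crumbles if it is squeezed too hard. Only when the cube is tight does the jig unlock its drill guide: then swing the guide arm, without ever forcing it while it is locked, all the way round to its end stop so that the bushing stands over the cube. Leave the cube clamped and the guide over it, and do not disturb the spare cubes and the tape measure beside the jig.

Things in the scene. Friction and masses are not known exactly. Their poses are not given: they have to be found in the camera images.
- jig: the drill jig, fixed to the bench: an aluminium plate 130 x 300 x 14 mm carrying, in a row along its own y axis, the cam lever and jaw (y -0.14 to -0.02), the cube (y about 0, up to 0.02 when clamped), the spring-loaded stop (y 0.02 to 0.065) and the drill guide's pivot (y 0.106). Origin on the bench under the cube's place; z up; the jaw pushes the cube to the jig's +y
- test_cube: the freshly demoulded grey mortar cube, 40 mm, 0.135 kg, standing loose on the jig's wear plate (18 mm above the bench) between the moving jaw and the stop; origin at the centre of its underside, x and y square to its faces. A squeeze above 80 N crumbles it
- cam_jaw: the moving steel jaw, 50 mm wide, 36 mm high; origin in the middle of the lower edge of its clamping face. It advances to the jig's +y by 14 mm per radian of the cam lever; with the lever at 0 its face stands at y = -0.0245 in the jig's frame
- cam_lever (a joint): cam lever's angle in rad about its upright pivot, 0 to 2.0, growing (and clamping) counterclockwise seen from above; at 0 the lever points 160 degrees counterclockwise from the jig's +x, toward the robot; starts at 0 to 0.12. It stays where it is left and holds a squeeze of 30 N: its friction is 0.42 N m, so turning it free takes about 5 N sideways at the knob
- cam_pivot (a point): point on the cam lever's upright axis, at the height of the middle of its knob (84 mm above the bench); on the jig at y -0.105
- cam_grip (a point): middle of the cam lever's upright knob: a black revolving handle, 20 mm thick, 46 mm high (bottom 57 mm, top 103 mm above the bench), spinning freely on its pin at the end of the lever, 88 mm from the cam pivot. The lever under it reaches 56 mm above the bench
- guide_arm (a joint): angle of the drill guide's arm in rad, growing clockwise seen from above; 0 parked, pointing to the jig's +x (away from the robot), 1.571 at its end stop with the bushing over the cube. While locked it has only about 0.05 rad of play; unlocked it turns easily (1 N at the knob)
- guide_pivot (a point): point on the guide arm's upright axis, at the height of the middle of its knob (102 mm above the bench); on the jig at y 0.106
- guide_grip (a point): middle of the guide arm's upright knob: the same black revolving handle, 20 mm thick, 46 mm high (bottom 77 mm, top 123 mm above the bench), 62 mm from the guide pivot; the arm under it reaches 76 mm above the bench; the bushing sits 92 mm from the pivot and stands 2 mm above the arm
- spare_cube_a: bystander: spare 40 mm mortar cube beside the jig; origin at the centre of its underside
- spare_cube_b: bystander: another spare 40 mm mortar cube beside the jig; origin at the centre of its underside
- measuring_tape: bystander: tape measure, 36 x 86 x 64 mm, standing behind the jig; origin at the centre of its underside
- stop (a point): middle of the spring stop's fixed housing. Its round foot, wound out by an unknown 0 to 14 mm, is met by the cube; then the springs (6 N at first touch, 2.5 N per mm) give way 4.7 mm to a solid end. The guide unlocks after 4 mm (16 N); solid is 18 N: lever at 0.8 to 1.8 rad. Knob force while turning: 5 N plus 1.6 N per 10 N of squeeze: 8 N as it gets solid, then steeply; stop at 10 to 13 N
Mind the look-alikes: they are no part of the job. Leave any green or purple look-alike of the test_cube alone.

How it is judged:
By the outcome, as a careful person would: the job done as asked, in the order asked, and still so for the second after the job is handed in, with the robot touching nothing.
It also fails if it takes over 59 s, if anything falls off the work surface, if the arm or the gripper's body presses on something with over 40 N, if the wrist force passes 120 N, or if a joint passes its speed limit or range.

## Working session

There is one attempt and no reset: what is moved stays moved. The work goes in short steps, Python scripts to look and compute and a tool call to move; the robot and the scene stay as the last step left them, time stands still between calls to the robot, and variables do not carry over. Pictures are saved under pics/ and viewed, at most 10 in all, crops included, and the job is handed in when it is done.

Besides the shell and the picture viewer there is one more tool, called as name(argument=value, ...) on one line, values as JSON. servo_tool: Moves the arm, as the interface text tells. Its arguments: {"type":"object","properties":{"plan":{"type":"array"},"force":{"type":"number"}},"required":["plan"]}

```bash
mkdir -p pics; ls; python3 - <<'E'
from bench import sense, optics, r
import cv2,pickle
s=sense();print(s)
for n in("scene","top"):
    d=optics.snapshot(n);cv2.imwrite(f"pics/{n}0.png",d["frame"]);pickle.dump(d,open(f"{n}0.pkl","wb"))
    print(n,d["fx"],d["fy"],d["cx"],d["cy"],d["dist_coeffs"],d["cam_to_world"])
E
```

```text
pics
{'time': 0.0, 'joint_pos': array([ 6.02509608e+01,  7.51291306e+00,  8.53294763e+01, -9.48942822e-04,
        8.72613195e+01, -4.89236616e+00]), 'qd': array([-0.09780312, -0.16091358,  0.05875221,  0.06929421,  0.03326148,
       -0.02846297]), 'joint_efforts': array([ 2.42564747e-04, -5.69376791e+01, -5.00563502e+01, -8.32860087e-05,
        1.47287466e-02, -3.82340517e-06]), 'tool_pos': array([251.98069741, 544.0659956 , 302.86530407]), 'tcp_rot': array([-1.79896588e+02, -7.90039784e-03,  1.55143366e+02]), 'ft_force': array([ 0.56858072, -0.00385125, -0.32778326]), 'wrist_torque': array([0.0130903 , 0.04593054, 0.00845524]), 'grip_force': 0.0, 'finger_gap': 85.57963684575634}
scene 454.1340321887196 454.1340321887196 324.12772006019117 204.11302149626957 [-0.03481682  0.          0.          0.          0.        ] [[ 6.52202611e-01 -5.82729185e-01  4.84828270e-01  6.34106779e+01]
 [-7.58028203e-01 -5.05573118e-01  4.12054688e-01 -4.12838307e+02]
 [ 4.99984793e-03 -6.36256646e-01 -7.71461264e-01  8.44526867e+02]
 [ 0.00000000e+00  0.00000000e+00  0.00000000e+00  1.00000000e+00]]
top 506.3237545444206 506.3237545444206 317.44328685322466 194.19993499312858 [-0.00423923  0.          0.          0.          0.        ] [[ 1.14370806e-02 -9.94202926e-01  1.06909944e-01  4.45645557e+02]
 [-9.99562798e-01 -8.45196290e-03  2.83333237e-02 -4.20448671e+01]
 [-2.72654744e-02 -1.07187253e-01 -9.93864924e-01  1.04964342e+03]
 [ 0.00000000e+00  0.00000000e+00  0.00000000e+00  1.00000000e+00]]
```

View pics/top0.png

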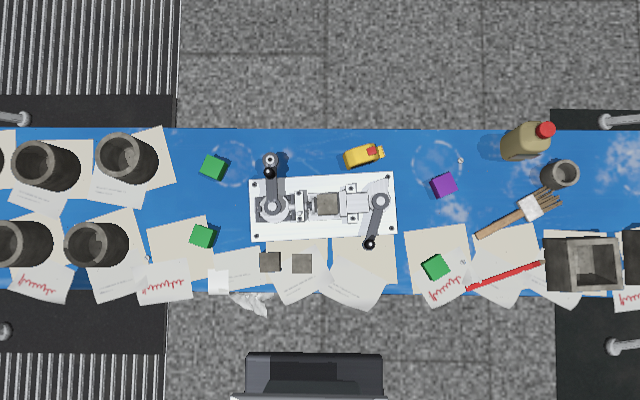

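View pics/scene0.png

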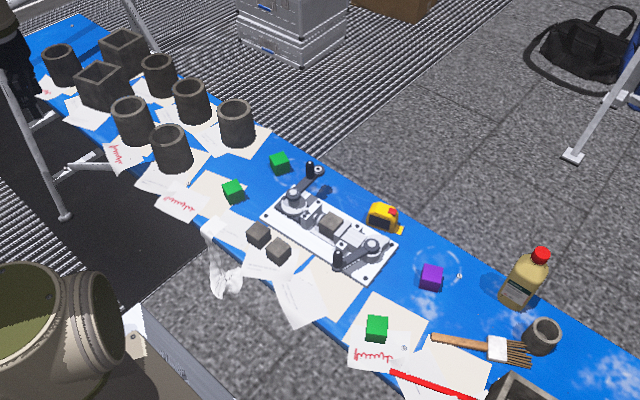

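The top view shows the jig plate at px (249–396, 172–242). The guide arm is on the left, with its pivot near (272,206), knob near (270,172) and bushing at (270,158). The cam is on the right, with its pivot near (380,201) and knob near (369,243). The spare cubes are at (270,262) and (302,263), and the tape is at (364,155).

```bash
cat > h.py <<'E'
import numpy as np,cv2
def ray(d,uv,z):
    K=np.array([[d["fx"],0,d["cx"]],[0,d["fy"],d["cy"]],[0,0,1]])
    p=cv2.undistortPoints(np.array(uv,float).reshape(-1,1,2),K,np.array(d["dist_coeffs"])).reshape(-1,2)
    M=np.array(d["cam_to_world"]);D=np.c_[p,np.ones(len(p))]@M[:3,:3].T
    return M[:3,3]+D*((z-M[2,3])/D[:,2])[:,None]
E
python3 - <<'E'
from h import *;import pickle
d=pickle.load(open("top0.pkl","rb"));f=d["frame"]
g=f.min(2)
m=(g>190).astype(np.uint8);m[:168]=0;m[245:]=0;m[:,:245]=0;m[:,400:]=0
m=cv2.morphologyEx(m,cv2.MORPH_CLOSE,np.ones((3,3)))
n,l,s,c=cv2.connectedComponentsWithStats(m);i=1+s[1:,4].argmax();print(s[i])
cs=max(cv2.findContours((l==i).astype(np.uint8),0,2)[0],key=cv2.contourArea)
R=cv2.minAreaRect(cs);B=cv2.boxPoints(R);print(R);W=ray(d,B,14);print(W.round(1),W.mean(0))
dk=(f.max(2)<45).astype(np.uint8)
n,l,s,c=cv2.connectedComponentsWithStats(dk[140:260,240:400])
for k in range(1,n):
    if s[k,4]>25:print(s[k],c[k]+[240,140])
cv2.imwrite("pics/c0.png",cv2.resize(f[140:280,240:400],None,fx=5,fy=4.2857,interpolation=2))
E
```

```text
[ 249  171  148   74 7255]
((322.6628723144531, 210.40985107421875), (72.97834777832031, 145.66526794433594), 87.61405944824219)
[[ 591.7  131.2   14. ]
 [ 606.6 -169.5   14. ]
 [ 457.2 -175.    14. ]
 [ 441.5  121.    14. ]] [524.26900346 -23.09120974  14.        ]
[24 27 12 12 81] [269.82716049 173.19753086]
[124  99  11  10  55] [368.23636364 243.47272727]
```

View pics/c0.png

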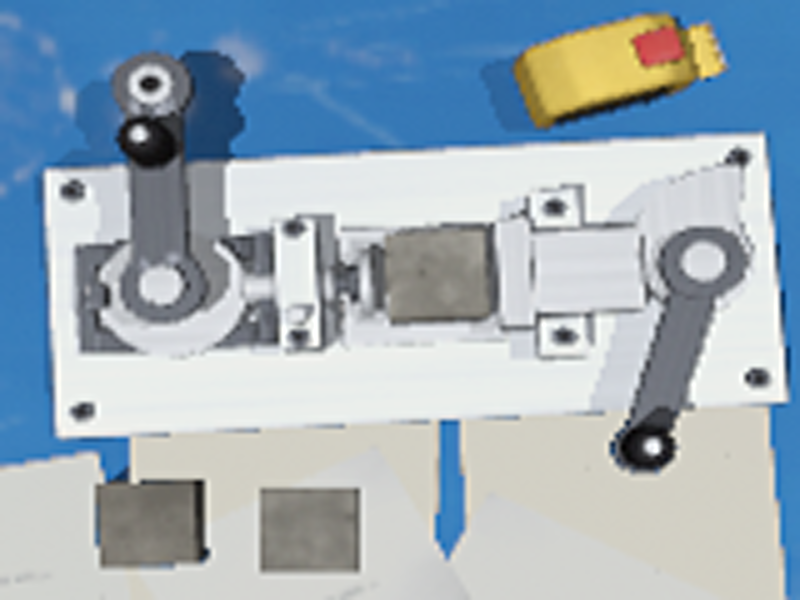

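The crop shows the cam pivot cap at px (380.6,200.7) and the guide pivot cap at (272,206.5). The plate corners are at about (248.6,179.7), (393,171), (397.4,233.6) and (251.4,242). The cam knob is at (369,244) and the guide knob at (270,173).

```bash
python3 - <<'E'
from h import *;import pickle
d=pickle.load(open("top0.pkl","rb"))
W=ray(d,[(248.6,179.7),(393,171),(397.4,233.6),(251.4,242)],14)[:,:2]
P=np.array([(65,150),(65,-150),(-65,-150),(-65,150)],float)
a,b=W-W.mean(0),P
th=np.arctan2((b[:,0]*a[:,1]-b[:,1]*a[:,0]).sum(),(b*a).sum());c,s=np.cos(th),np.sin(th);R=np.array([[c,-s],[s,c]])
print(W.round(1),"yaw",np.degrees(th),W.mean(0),"sizes",np.linalg.norm(W[0]-W[1]),np.linalg.norm(W[1]-W[2]))
o=W.mean(0)
print("cubetop",ray(d,[(328,204)],58),ray(d,[(264,262),(301.7,263.5)],40), "tape",ray(d,[(364,155)],64))
print("cam piv",R@[0,-105]+o,ray(d,[(380.6,200.7)],60));print("g piv",R@[0,106]+o,ray(d,[(272,206.5)],80))
k=ray(d,[(368.5,243.8)],90)[0,:2];v=R.T@(k-(R@[0,-105]+o));print("camk",k,np.linalg.norm(v),np.degrees(np.arctan2(v[1],v[0])))
k=ray(d,[(269.9,173.1)],108)[0,:2];v=R.T@(k-(R@[0,106]+o));print("gk",k,np.linalg.norm(v),np.degrees(np.arctan2(v[1],v[0])), R@[62,106]+o)
for dg in(160,165):print(R@[88*np.cos(np.radians(dg)),-105+88*np.sin(np.radians(dg))]+o)
E
```

```text
[[ 586.1  130.5]
 [ 606.4 -167.7]
 [ 477.9 -176. ]
 [ 457.6  121.4]] yaw 3.9022710529512095 [531.99785474 -22.92280916] sizes 298.9069922054219 128.81520943919816
cubetop [[533.12164102 -34.7515977   58.        ]] [[418.08402098  91.24293021  40.        ]
 [416.05556878  16.32686812  40.        ]] tape [[ 630.12903276 -104.81831525   64.        ]]
cam piv [ 539.14361253 -127.67937528] [[ 540.35680419 -137.64040943   60.        ]]
g piv [524.7840421   82.83143854] [[525.37159373  72.90851761  80.        ]]
camk [ 455.80488315 -111.88702125] 84.82182655959028 165.36763658383123
gk [586.1701288   74.89050646] 61.89757703424985 -11.273145971525755 [586.64030019  87.05083839]
[ 454.59407974 -103.27903709]
[ 452.78918664 -110.74086507]
```

servo_tool(plan=[[[0.01, -0.033, -0.002, -8.58, 0.06], [0.01, -0.033, -0.002, -8.58, 0.06], [0.01, -0.033, -0.002, -8.58, 0.06], [0.01, -0.033, -0.002, -8.58, 0.06], [0.01, -0.033, -0.002, -8.58, 0.06], [0.01, -0.033, -0.002, -8.58, 0.06], [0.01, -0.033, -0.002, -8.58, 0.06], [0.01, -0.033, -0.002, -8.58, 0.06], [0.01, -0.033, -0.002, -8.58, 0.06], [0.01, -0.033, -0.002, -8.58, 0.06]]], force=40)

```text
time: 1.1
tool_pos: [352.1, 213.1, 283.5]
tcp_rot: [-180.0, 0.0, 69.0]
ft_force: [0.5, 0.7, -0.1]
finger_gap: 59.9
grip_force: 0.0
```

servo_tool(plan=[[[0.01, -0.033, -0.003, -8.58, 0.06], [0.01, -0.033, -0.003, -8.58, 0.06], [0.01, -0.033, -0.003, -8.58, 0.06], [0.01, -0.033, -0.003, -8.58, 0.06], [0.01, -0.033, -0.003, -8.58, 0.06], [0.01, -0.033, -0.003, -8.58, 0.06], [0.01, -0.033, -0.003, -8.58, 0.06], [0.01, -0.033, -0.003, -8.58, 0.06], [0.01, -0.033, -0.003, -8.58, 0.06], [0.01, -0.029, -0.003, -8.58, 0.06]]])

```text
time: 2.1
tool_pos: [452.1, -113.2, 253.4]
tcp_rot: [180.0, 0.0, -16.8]
ft_force: [-0.0, -0.3, 0.9]
finger_gap: 59.9
grip_force: 0.0
```

servo_tool(plan=[[[0, 0, 0, 0, 0.06], [0, 0, 0, 0, 0.06]]])

```text
time: 2.3
tool_pos: [451.8, -111.9, 253.3]
tcp_rot: [-180.0, 0.1, -16.5]
ft_force: [-0.3, 0.3, -0.5]
finger_gap: 59.9
grip_force: 0.0
```

servo_tool(plan=[[[0.002, 0, -0.03, 0, 0.06], [0.002, 0, -0.03, 0, 0.06], [0, 0, -0.03, 0, 0.06], [0, 0, -0.02, 0, 0.06], [0, 0, -0.005, 0, 0.06], [0, 0, 0, 0, 0.06]]])

```text
time: 2.9
tool_pos: [455.6, -110.6, 138.4]
tcp_rot: [-180.0, 0.1, -16.3]
ft_force: [0.1, 0.8, 0.9]
finger_gap: 59.9
grip_force: 0.0
```

```bash
python3 - <<'E'
from bench import sense, optics
import cv2,pickle
print(sense()["tool_pos"],sense()["ft_force"])
d=optics.snapshot("scene");cv2.imwrite("pics/s1.png",cv2.resize(d["frame"][140:300,240:440],None,fx=4,fy=3.75,interpolation=2))
E
```

```text
[ 455.60774871 -110.61953761  138.44632619] [0.06925211 0.82275699 0.86365406]
```

View pics/s1.png

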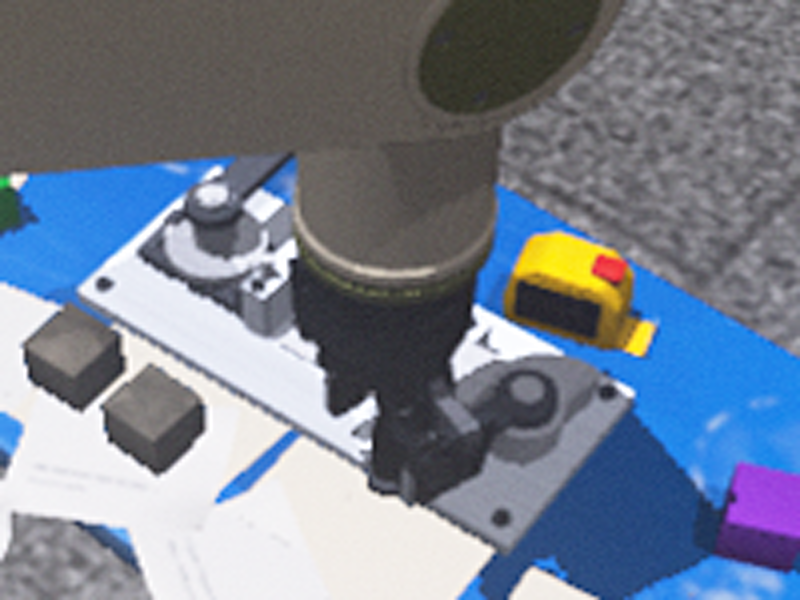

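The gripper stands over the cam knob, at about (420,440) in the crop, with the lever running to its pivot at (525,400). The bystanders are clear of it, so I close the fingers.

servo_tool(plan=[[[0, 0, 0, 0, 0.03], [0, 0, 0, 0, 0.0], [0, 0, 0, 0, 0.0], [0, 0, 0, 0, 0.0], [0, 0, 0, 0, 0.0], [0, 0, 0, 0, 0.0]]], force=30)

```text
time: 3.55
tool_pos: [456.7, -113.1, 140.5]
tcp_rot: [179.9, -0.1, -16.5]
ft_force: [-3.4, -7.2, 6.0]
finger_gap: 19.0
grip_force: 29.2
```

```bash
python3 - <<'E'
import numpy as np
a=np.radians(163.6+4*np.arange(0,28));p=88*np.c_[np.cos(a),np.sin(a)]
for k in range(27):print(k,round(163.6+4*(k+1),1),(np.diff(p,axis=0)[k]).round(2))
E
```

```text
0 167.6 [-1.53 -5.95]
1 171.6 [-1.11 -6.04]
2 175.6 [-0.68 -6.1 ]
3 179.6 [-0.26 -6.14]
4 183.6 [ 0.17 -6.14]
5 187.6 [ 0.6  -6.11]
6 191.6 [ 1.02 -6.06]
7 195.6 [ 1.44 -5.97]
8 199.6 [ 1.86 -5.85]
9 203.6 [ 2.26 -5.71]
10 207.6 [ 2.65 -5.54]
11 211.6 [ 3.03 -5.34]
12 215.6 [ 3.4  -5.12]
13 219.6 [ 3.75 -4.87]
14 223.6 [ 4.08 -4.59]
15 227.6 [ 4.39 -4.3 ]
16 231.6 [ 4.68 -3.98]
17 235.6 [ 4.94 -3.64]
18 239.6 [ 5.19 -3.29]
19 243.6 [ 5.4  -2.92]
20 247.6 [ 5.59 -2.54]
21 251.6 [ 5.76 -2.14]
22 255.6 [ 5.89 -1.73]
23 259.6 [ 6.   -1.32]
24 263.6 [ 6.08 -0.9 ]
25 267.6 [ 6.12 -0.47]
26 271.6 [ 6.14 -0.04]
```

servo_tool(plan=[[[-0.0008, -0.003, 0, 2, 0], [-0.0008, -0.003, 0, 2, 0], [-0.0006, -0.003, 0, 2, 0], [-0.0006, -0.003, 0, 2, 0], [-0.0003, -0.003, 0, 2, 0], [-0.0003, -0.003, 0, 2, 0]]])

```text
time: 4.15
tool_pos: [453.6, -129.2, 140.4]
tcp_rot: [-179.9, -0.1, -4.4]
ft_force: [-1.4, 5.3, 8.2]
finger_gap: 18.7
grip_force: 29.6
```

servo_tool(plan=[[[-0.0003, -0.003, 0.001, 2, 0], [-0.0001, -0.003, 0.001, 2, 0], [0, -0.003, 0, 2, 0], [0, -0.003, 0, 2, 0], [0.0001, -0.003, 0, 2, 0], [0.0002, -0.003, 0, 2, 0], [0.0004, -0.003, 0, 2, 0]]])

```text
time: 4.85
tool_pos: [453.7, -149.6, 140.7]
tcp_rot: [-179.9, -0.1, 9.6]
ft_force: [5.8, 6.6, -6.6]
finger_gap: 19.3
grip_force: 30.1
```

servo_tool(plan=[[[0.0005, -0.003, 0, 2, 0], [0.0005, -0.003, 0, 2, 0]]])

```text
time: 5.05
tool_pos: [454.7, -155.5, 140.7]
tcp_rot: [-179.9, -0.1, 13.6]
ft_force: [6.8, 6.4, -7.5]
finger_gap: 19.1
grip_force: 30.1
```

```bash
python3 - <<'E'
from bench import sense, optics
import cv2,pickle,numpy as np
d=optics.snapshot("top");pickle.dump(d,open("top1.pkl","wb"))
z=pickle.load(open("top0.pkl","rb"))
c=[cv2.resize(q["frame"][185:225,285:375],None,fx=8,fy=7,interpolation=2) for q in(z,d)]
cv2.imwrite("pics/t1.png",np.vstack(c))
E
```

```text
(no output)
```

View pics/t1.png

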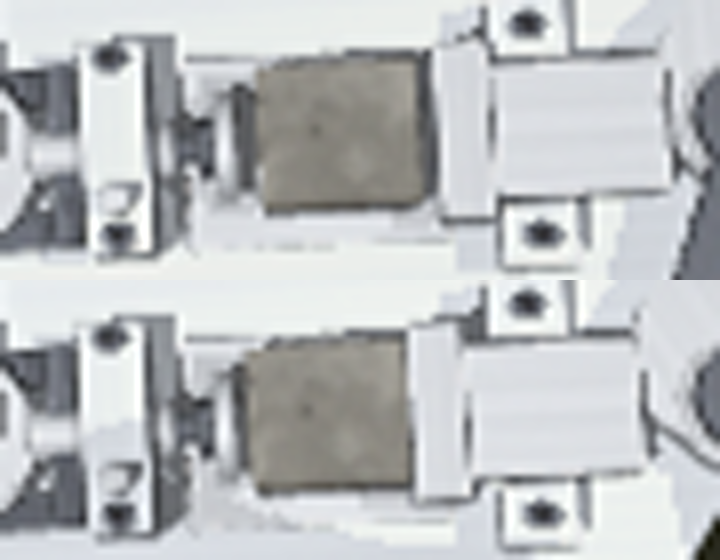

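The crop shows the cube moved about 3 mm toward the stop, its left edge going from 258 to 245. The foot's flange, at about 235, is only a millimetre or two away, so contact is close. From here I take small steps.

servo_tool(plan=[[[0.001, -0.003, -0.0005, 2, 0], [0.001, -0.003, -0.0005, 2, 0]]], force=20)

```text
time: 5.3
tool_pos: [456.4, -161.9, 140.5]
tcp_rot: [-179.9, -0.1, 17.6]
ft_force: [-1.4, 5.9, 5.6]
finger_gap: 18.8
grip_force: 31.4
```

servo_tool(plan=[[[0.0011, -0.0029, 0, 2, 0], [0.0011, -0.0029, 0, 2, 0]]])

```text
time: 5.5
tool_pos: [458.4, -167.9, 140.5]
tcp_rot: [-179.9, -0.0, 21.6]
ft_force: [-1.7, 4.3, 5.4]
finger_gap: 19.1
grip_force: 31.4
```

servo_tool(plan=[[[0.0012, -0.0028, 0, 2, 0], [0.0012, -0.0028, 0, 2, 0]]])

```text
time: 5.7
tool_pos: [460.7, -173.5, 140.5]
tcp_rot: [-179.9, -0.0, 25.6]
ft_force: [-2.6, 4.4, 5.3]
finger_gap: 18.8
grip_force: 31.4
```

servo_tool(plan=[[[0.0014, -0.0028, -0.0005, 2, 0]]])

```text
time: 5.8
tool_pos: [462.2, -176.5, 140.4]
tcp_rot: [-180.0, -0.0, 27.6]
ft_force: [-6.3, 3.6, 11.7]
finger_gap: 18.8
grip_force: 32.0
```

servo_tool(plan=[[[0.0014, -0.0027, 0, 2, 0]]])

```text
time: 5.9
tool_pos: [463.5, -179.2, 140.4]
tcp_rot: [-179.9, -0.0, 29.6]
ft_force: [-5.4, 4.4, 9.8]
finger_gap: 19.2
grip_force: 31.8
```

servo_tool(plan=[[[0.0014, -0.0026, 0.0005, 2, 0]]])

```text
time: 6.0
tool_pos: [464.7, -181.6, 140.5]
tcp_rot: [-179.9, -0.0, 31.6]
ft_force: [-2.3, 7.4, 3.3]
finger_gap: 19.0
grip_force: 31.4
```

servo_tool(plan=[[[0.0008, -0.0013, 0, 1, 0]]])

```text
time: 6.1
tool_pos: [465.5, -182.8, 140.5]
tcp_rot: [-179.9, -0.0, 32.6]
ft_force: [-3.1, 5.5, 6.2]
finger_gap: 19.2
grip_force: 31.5
```

servo_tool(plan=[[[0.0008, -0.0013, 0, 1, 0]]])

```text
time: 6.2
tool_pos: [466.3, -184.1, 140.5]
tcp_rot: [-179.9, -0.0, 33.6]
ft_force: [-3.7, 5.3, 6.2]
finger_gap: 19.4
grip_force: 31.5
```

servo_tool(plan=[[[0.0008, -0.0013, 0, 1, 0]]])

```text
time: 6.3
tool_pos: [467.1, -185.3, 140.5]
tcp_rot: [-179.9, -0.0, 34.6]
ft_force: [-3.8, 6.1, 6.4]
finger_gap: 19.8
grip_force: 31.5
```

servo_tool(plan=[[[0.0008, -0.0013, 0, 1, 0]]])

```text
time: 6.4
tool_pos: [467.9, -186.6, 140.5]
tcp_rot: [-179.9, -0.0, 35.6]
ft_force: [-4.4, 5.4, 6.3]
finger_gap: 19.3
grip_force: 31.5
```

servo_tool(plan=[[[0.0009, -0.0013, 0, 1, 0]]])

```text
time: 6.5
tool_pos: [468.7, -187.9, 140.5]
tcp_rot: [-179.9, -0.0, 36.6]
ft_force: [-4.3, 5.0, 5.6]
finger_gap: 18.7
grip_force: 31.5
```

servo_tool(plan=[[[0.0009, -0.0013, 0, 1, 0]]])

```text
time: 6.6
tool_pos: [469.6, -189.2, 140.5]
tcp_rot: [-179.9, -0.0, 37.6]
ft_force: [-4.7, 5.2, 6.6]
finger_gap: 19.4
grip_force: 31.5
```

servo_tool(plan=[[[0.0009, -0.0012, 0, 1, 0]]])

```text
time: 6.7
tool_pos: [470.5, -190.4, 140.5]
tcp_rot: [-179.9, -0.0, 38.6]
ft_force: [-4.7, 5.7, 6.1]
finger_gap: 19.2
grip_force: 31.5
```

servo_tool(plan=[[[0.0009, -0.0012, 0, 1, 0]]])

```text
time: 6.8
tool_pos: [471.4, -191.6, 140.5]
tcp_rot: [-179.9, -0.0, 39.6]
ft_force: [-4.4, 5.0, 6.8]
finger_gap: 18.9
grip_force: 31.5
```

servo_tool(plan=[[[0.001, -0.0012, 0, 1, 0]]])

```text
time: 6.9
tool_pos: [472.4, -192.7, 140.5]
tcp_rot: [-179.9, -0.0, 40.6]
ft_force: [-5.2, 5.6, 7.3]
finger_gap: 19.2
grip_force: 31.5
```

servo_tool(plan=[[[0.001, -0.0012, 0, 1, 0]]])

```text
time: 7.0
tool_pos: [473.4, -194.0, 140.5]
tcp_rot: [-179.9, -0.0, 41.6]
ft_force: [-5.0, 5.4, 5.7]
finger_gap: 19.2
grip_force: 31.5
```

servo_tool(plan=[[[0.001, -0.0012, 0, 1, 0]]])

```text
time: 7.1
tool_pos: [474.3, -195.2, 140.5]
tcp_rot: [-179.9, -0.0, 42.6]
ft_force: [-5.2, 6.4, 7.2]
finger_gap: 19.0
grip_force: 31.5
```

servo_tool(plan=[[[0.001, -0.0012, 0, 1, 0]]])

```text
time: 7.2
tool_pos: [475.3, -196.3, 140.5]
tcp_rot: [-179.9, -0.0, 43.6]
ft_force: [-4.7, 5.8, 7.5]
finger_gap: 19.3
grip_force: 31.5
```

servo_tool(plan=[[[0.001, -0.0011, 0, 1, 0]]])

```text
time: 7.3
tool_pos: [476.3, -197.4, 140.5]
tcp_rot: [-179.9, -0.0, 44.6]
ft_force: [-4.8, 5.4, 7.3]
finger_gap: 19.3
grip_force: 31.6
```

servo_tool(plan=[[[0.001, -0.0011, 0, 1, 0]]])

```text
time: 7.4
tool_pos: [477.3, -198.5, 140.5]
tcp_rot: [-179.9, -0.0, 45.6]
ft_force: [-4.0, 5.6, 7.0]
finger_gap: 19.1
grip_force: 31.6
```

servo_tool(plan=[[[0.001, -0.0011, 0, 1, 0]]])

```text
time: 7.5
tool_pos: [478.3, -199.6, 140.5]
tcp_rot: [-179.9, -0.0, 46.6]
ft_force: [-5.0, 6.0, 6.9]
finger_gap: 18.9
grip_force: 31.6
```

servo_tool(plan=[[[0.001, -0.0011, 0, 1, 0]]])

```text
time: 7.6
tool_pos: [479.2, -200.4, 140.4]
tcp_rot: [-179.8, -0.0, 47.6]
ft_force: [-7.0, 7.9, 8.9]
finger_gap: 19.1
grip_force: 31.8
```

servo_tool(plan=[[[0, 0, 0, 0, 0]]])

```text
time: 7.7
tool_pos: [479.2, -200.5, 140.5]
tcp_rot: [-179.8, -0.0, 47.6]
ft_force: [-6.0, 7.5, 9.0]
finger_gap: 18.7
grip_force: 31.8
```

servo_tool(plan=[[[0.0004, -0.0004, 0, 0, 0]]])

```text
time: 7.8
tool_pos: [479.3, -200.7, 140.4]
tcp_rot: [-179.8, -0.0, 47.6]
ft_force: [-8.3, 7.9, 10.6]
finger_gap: 19.6
grip_force: 31.9
```

Turning force at the knob has risen to about 11.5 N, so the stop is solid. I take the load off the knob, open the fingers and lift.

servo_tool(plan=[[[-0.001, 0.001, 0, 0, 0], [-0.001, 0.001, 0, 0, 0], [0, 0, 0, 0, 0.02], [0, 0, 0, 0, 0.03], [0, 0, 0, 0, 0.045], [0, 0, 0, 0, 0.045], [0, 0, 0, 0, 0.045]]])

```text
time: 8.5
tool_pos: [478.0, -200.0, 139.8]
tcp_rot: [-180.0, 0.0, 47.5]
ft_force: [0.2, -0.2, -0.1]
finger_gap: 44.9
grip_force: 0.0
```

servo_tool(plan=[[[0, 0, 0.02, 0, 0.045], [0, 0, 0.03, 0, 0.045], [0, 0, 0.04, 0, 0.045], [0, 0, 0.03, 0, 0.045], [0, 0, 0, 0, 0.045], [0, 0, 0, 0, 0.045]]])

```text
time: 9.1
tool_pos: [478.5, -200.1, 260.7]
tcp_rot: [179.9, -0.0, 47.5]
ft_force: [-1.1, 0.4, -0.7]
finger_gap: 45.0
grip_force: 0.0
```

servo_tool(plan=[[[0.007, 0.017, 0, 8.5, 0.045], [0.007, 0.017, 0, 8.5, 0.045], [0.007, 0.017, 0, 8.5, 0.045], [0.007, 0.017, 0, 8.5, 0.045], [0.007, 0.017, 0, 8.5, 0.045], [0.007, 0.017, 0, 8.5, 0.045], [0.007, 0.017, 0, 8.5, 0.045], [0.007, 0.017, 0, 8.5, 0.045]]])

```text
time: 9.9
tool_pos: [533.4, -63.0, 257.6]
tcp_rot: [-179.8, -0.1, 115.9]
ft_force: [0.6, 0.1, -0.3]
finger_gap: 45.0
grip_force: 0.0
```

servo_tool(plan=[[[0.007, 0.017, 0, 8.5, 0.045], [0.007, 0.017, 0, 8.5, 0.045], [0.007, 0.017, 0, 8.5, 0.045], [0.007, 0.017, 0, 8.5, 0.045], [0.007, 0.017, 0, 8.5, 0.045], [0.007, 0.017, 0, 8.5, 0.045], [0.007, 0.017, 0, 8.5, 0.045], [0, 0.02, 0, 8.5, 0.045], [0, 0, 0, 0, 0.045]]])

```text
time: 10.8
tool_pos: [582.1, 77.1, 257.5]
tcp_rot: [180.0, -0.2, -176.1]
ft_force: [-0.4, -0.3, -0.0]
finger_gap: 45.1
grip_force: 0.0
```

```bash
python3 - <<'E'
from bench import sense, optics
from h import *;import pickle
s=sense();print(s["tool_pos"],s["tcp_rot"])
d=optics.snapshot("top");f=d["frame"];pickle.dump(d,open("top2.pkl","wb"))
z=pickle.load(open("top0.pkl","rb"))
a=cv2.resize(f[130:270,225:405],None,fx=4,fy=4,interpolation=2)
cv2.imwrite("pics/t2.png",a)
d=optics.snapshot("scene");cv2.imwrite("pics/s2.png",cv2.resize(d["frame"][120:290,220:420],None,fx=4,fy=3.5,interpolation=2))
E
```

```text
[582.14281722  77.1285446  257.45119039] [ 179.95062407   -0.20846974 -176.12022177]
```

View pics/t2.png

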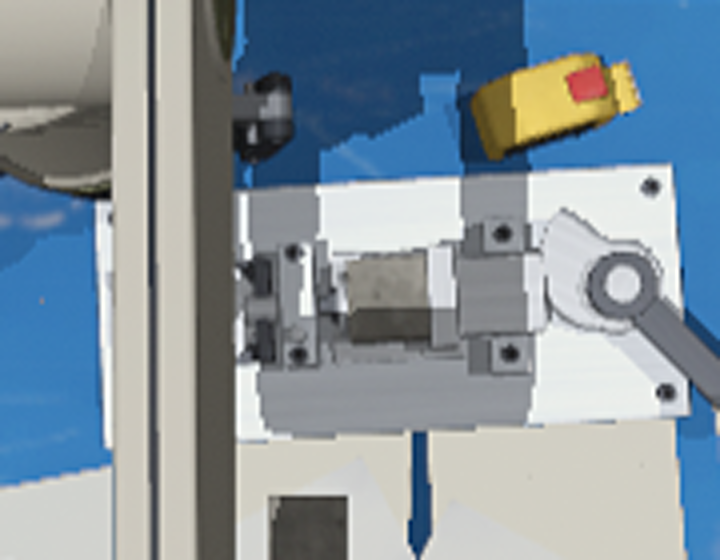

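The cube is intact against the jaw and foot, and the lever stays where I left it. The robot's arm hides the guide knob in this view. The computed position has enough clearance, so I descend with the fingers open.

servo_tool(plan=[[[0.0045, -0.001, -0.03, 0, 0.045], [0, 0, -0.03, 0, 0.045], [0, 0, -0.02, 0, 0.045], [0, 0, -0.015, 0, 0.045], [0, 0, -0.005, 0, 0.045], [0, 0, 0, 0, 0.045], [0, 0, 0, 0, 0.03], [0, 0, 0, 0, 0.03], [0, 0, 0, 0, 0.03]]])

```text
time: 11.8
tool_pos: [588.3, 74.2, 161.2]
tcp_rot: [-180.0, 0.1, -176.5]
ft_force: [-0.1, 0.3, 0.8]
finger_gap: 29.9
grip_force: 0.0
```

```bash
python3 - <<'E'
from bench import sense, optics
import cv2
d=optics.snapshot("scene");cv2.imwrite("pics/s3.png",cv2.resize(d["frame"][130:280,250:410],None,fx=5,fy=4,interpolation=2))
E
```

```text
(no output)
```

View pics/s3.png

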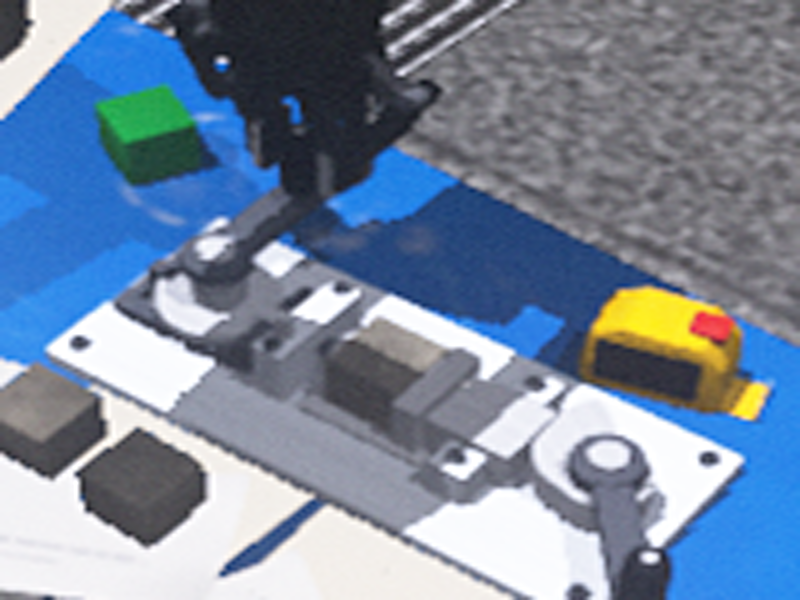

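The fingers straddle the guide knob, at about (320,180) in the crop. I nudge gently first to check that the guide is unlocked.

servo_tool(plan=[[[0, -0.002, -0.002, 0, 0.03], [0, -0.002, -0.001, -1, 0.03], [0, -0.002, 0, -1, 0.03]]])

```text
time: 12.15
tool_pos: [587.5, 68.1, 156.7]
tcp_rot: [180.0, -0.0, -178.5]
ft_force: [0.5, 2.0, 0.8]
finger_gap: 29.6
grip_force: 0.6
```

servo_tool(plan=[[[0, -0.002, 0, -1, 0.03]]])

```text
time: 12.25
tool_pos: [587.5, 66.0, 156.7]
tcp_rot: [180.0, -0.0, -179.5]
ft_force: [0.7, 1.1, -0.7]
finger_gap: 29.9
grip_force: 0.6
```

servo_tool(plan=[[[0, -0.002, 0, -1, 0.03]]])

```text
time: 12.35
tool_pos: [587.5, 64.0, 156.8]
tcp_rot: [180.0, -0.0, 179.5]
ft_force: [-0.2, 0.6, 0.7]
finger_gap: 30.1
grip_force: 0.6
```

```bash
python3 - <<'E'
import numpy as np
a=np.radians(-3.6-4*np.arange(0,22));p=np.c_[525.4+62*np.cos(a)+5*np.sin(a),72.9+62*np.sin(a)-5*np.cos(a)]
print(p[0],p[-1]);
for k in range(21):print(k,round(-3.6-4*(k+1),1),p[k+1].round(1),(np.diff(p,axis=0)[k]).round(1))
E
```

```text
[586.96370456  64.01685415] [523.00067638  10.74500627]
0 -7.6 [586.2  59.7] [-0.8 -4.3]
1 -11.6 [585.1  55.5] [-1.1 -4.2]
2 -15.6 [583.8  51.4] [-1.4 -4.1]
3 -19.6 [582.1  47.4] [-1.6 -4. ]
4 -23.6 [580.2  43.5] [-1.9 -3.9]
5 -27.6 [578.   39.7] [-2.2 -3.8]
6 -31.6 [575.6  36.2] [-2.4 -3.6]
7 -35.6 [572.9  32.7] [-2.7 -3.4]
8 -39.6 [570.   29.5] [-2.9 -3.2]
9 -43.6 [566.9  26.5] [-3.1 -3. ]
10 -47.6 [563.5  23.7] [-3.3 -2.8]
11 -51.6 [560.   21.2] [-3.5 -2.5]
12 -55.6 [556.3  18.9] [-3.7 -2.3]
13 -59.6 [552.5  16.9] [-3.8 -2. ]
14 -63.6 [548.5  15.1] [-4.  -1.8]
15 -67.6 [544.4  13.7] [-4.1 -1.5]
16 -71.6 [540.2  12.5] [-4.2 -1.2]
17 -75.6 [536.   11.6] [-4.3 -0.9]
18 -79.6 [531.7  11. ] [-4.3 -0.6]
19 -83.6 [527.3  10.7] [-4.3 -0.3]
20 -87.6 [523.   10.7] [-4.3  0. ]
```

servo_tool(plan=[[[-0.0008, -0.0043, 0, -5, 0.03], [-0.0011, -0.0042, 0, -5, 0.03], [-0.0014, -0.0041, 0, -5, 0.03], [-0.0016, -0.004, 0, -4, 0.03], [-0.0019, -0.0039, 0, -4, 0.03], [-0.0022, -0.0038, 0, -4, 0.03], [-0.0024, -0.0036, 0, -4, 0.03]]])

```text
time: 13.05
tool_pos: [576.0, 36.0, 156.8]
tcp_rot: [-180.0, -0.0, 148.3]
ft_force: [-0.6, 1.1, -2.1]
finger_gap: 30.0
grip_force: 0.6
```

servo_tool(plan=[[[-0.0027, -0.0034, 0, -4, 0.03], [-0.0029, -0.0032, 0, -4, 0.03], [-0.0031, -0.003, 0, -4, 0.03], [-0.0033, -0.0028, 0, -4, 0.03], [-0.0035, -0.0025, 0, -4, 0.03], [-0.0037, -0.0023, 0, -4, 0.03]]])

```text
time: 13.65
tool_pos: [556.9, 18.8, 156.8]
tcp_rot: [180.0, 0.0, 124.3]
ft_force: [0.4, 0.9, 0.1]
finger_gap: 29.7
grip_force: 0.6
```

servo_tool(plan=[[[-0.0038, -0.002, 0, -4, 0.03], [-0.004, -0.0018, 0, -4, 0.03], [-0.0041, -0.0015, 0, -4, 0.03], [-0.0042, -0.0012, 0, -4, 0.03], [-0.0043, -0.0009, 0, -4, 0.03], [-0.0043, -0.0006, 0, -4, 0.03]]])

```text
time: 14.25
tool_pos: [532.2, 10.8, 156.9]
tcp_rot: [180.0, 0.0, 100.3]
ft_force: [1.3, 1.2, -0.9]
finger_gap: 29.8
grip_force: 0.6
```

servo_tool(plan=[[[-0.002, -0.0002, 0, -2, 0.03], [-0.002, -0.0002, 0, -2, 0.03]]])

```text
time: 14.45
tool_pos: [528.3, 10.4, 157.0]
tcp_rot: [180.0, 0.0, 96.4]
ft_force: [0.8, 0.4, -0.6]
finger_gap: 29.8
grip_force: 0.5
```

servo_tool(plan=[[[-0.0015, 0, 0, -1.5, 0.03]]])

```text
time: 14.55
tool_pos: [526.8, 10.4, 157.0]
tcp_rot: [180.0, 0.0, 94.9]
ft_force: [2.0, 0.3, -0.7]
finger_gap: 30.1
grip_force: 0.5
```

servo_tool(plan=[[[-0.0015, 0, 0, -1, 0.03]]])

```text
time: 14.65
tool_pos: [525.5, 10.4, 157.0]
tcp_rot: [180.0, 0.0, 94.0]
ft_force: [6.0, 1.1, -1.4]
finger_gap: 30.0
grip_force: 3.1
```

servo_tool(plan=[[[-0.001, 0, 0, 0, 0.03]]])

```text
time: 14.75
tool_pos: [525.1, 10.5, 157.2]
tcp_rot: [179.8, 0.0, 94.0]
ft_force: [9.2, 0.2, -5.4]
finger_gap: 30.0
grip_force: 4.7
```

The guide is at its end stop, with force rising to 9 N. I back off, open and lift away.

servo_tool(plan=[[[0.002, 0, 0, 0, 0.03], [0.002, 0, 0, 0, 0.035], [0.001, 0, 0, 0, 0.045], [0, 0, 0, 0, 0.05], [0, 0, 0, 0, 0.05]]])

```text
time: 15.25
tool_pos: [529.2, 10.6, 156.8]
tcp_rot: [-180.0, -0.0, 94.0]
ft_force: [-0.8, -0.1, 0.3]
finger_gap: 49.9
grip_force: 0.0
```

servo_tool(plan=[[[0, 0, 0.02, 0, 0.05], [0, 0, 0.03, 0, 0.05], [0, 0, 0.05, 0, 0.05], [0, 0.01, 0.05, 0, 0.05], [-0.02, 0.04, 0.02, 0, 0.05], [-0.03, 0.045, 0, 0, 0.05], [-0.03, 0.045, 0, 0, 0.05], [-0.03, 0.045, 0, 0, 0.05], [-0.03, 0.045, 0, 0, 0.05], [-0.03, 0.045, 0, 0, 0.05]]])

```text
time: 16.25
tool_pos: [369.1, 269.7, 326.1]
tcp_rot: [180.0, -0.0, 94.0]
ft_force: [0.6, 0.7, 0.1]
finger_gap: 49.8
grip_force: 0.0
```

servo_tool(plan=[[[-0.02, 0.045, 0, 0, 0.05], [-0.02, 0.045, 0, 0, 0.05], [-0.02, 0.045, 0, 0, 0.05], [0, 0, 0, 0, 0.05], [0, 0, 0, 0, 0.05]]])

```text
time: 16.75
tool_pos: [309.7, 404.2, 325.6]
tcp_rot: [-180.0, 0.1, 94.2]
ft_force: [0.6, -0.1, -0.2]
finger_gap: 49.8
grip_force: 0.0
```

```bash
python3 - <<'E'
from bench import sense, optics
import cv2
s=sense();print(s["time"],s["tool_pos"],s["ft_force"])
d=optics.snapshot("top");cv2.imwrite("pics/t4.png",cv2.resize(d["frame"][140:280,240:420],None,fx=4.4,fy=4.2,interpolation=2))
E
```

```text
16.75 [309.68502898 404.21877576 325.55668211] [ 0.5794296  -0.14599913 -0.17873117]
```

View pics/t4.png

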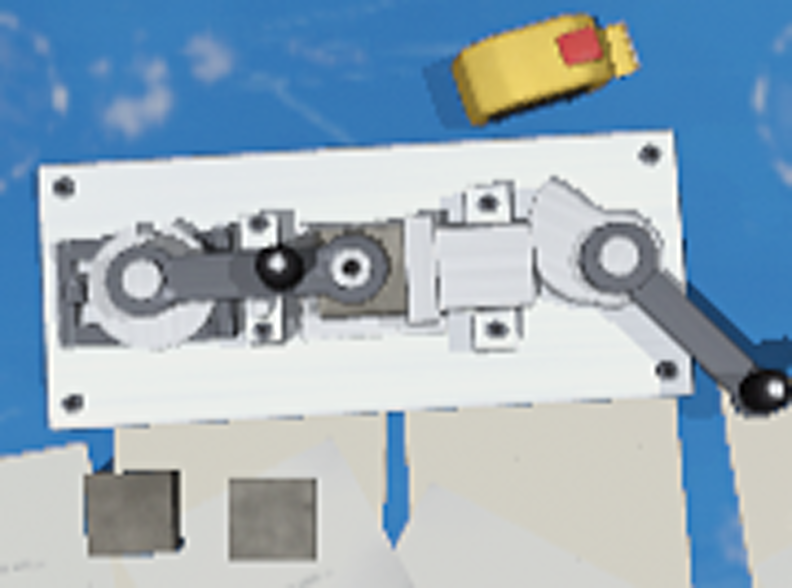

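The guide's bushing, at (350,268), stands over the clamped cube, the lever is held, and the spare cubes and tape are where they were.

```bash
python3 -c "
from bench import r
print(r.hand_in())"
```

```text
the job is handed in; nothing more can be done
None
```

The job is handed in at about 17 s: the cube is clamped (about 11.5 N at the cam knob), the drill guide is round at its end stop with the bushing over the cube, and the spare cubes and tape measure look undisturbed in the final picture.

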